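# Put the ice scoop away in its covered holder

### The job

Put the ice scoop away: lift it out of the steel rinse stand, push the blade down through the spring flap of the grey scoop holder and, with the flap held open by the blade, feel for the mouth of the drip liner inside and slide the scoop fully home, so that it stands upright on the liner's floor and the flap springs shut round its neck. Never force it: the holder and liner are thin plastic and crack at a push of 25 N. Leave the rinse stand and the other things on the counter where they are.

Things in the scene. Friction and masses are not known exactly. Their poses are not given: they have to be found in the camera images.
- scoop_grip (a point): Middle of the ice scoop's red handle (scoop 130 g, standing handle up in the rinse stand; z points up along the handle). Handle: flat-sided, 18 mm along x, 24 mm along y, 72 mm long, from 39 mm below this point to 33 mm above it. Below it a red neck, 8 x 10 mm.
- scoop_shoulder (a point): Top of the blade (shoulder) on the scoop's axis, 85 mm below scoop_grip; same axes. The pale square blade is 24 mm along x, 48 mm along y and 75 mm long, walls 3 mm, centred under the handle: flat back to +x, cheeks at +y and -y, open to -x.
- scoop_lip (a point): Centre of the blade's square bottom edge (lip), 160 mm below scoop_grip on the same axis; same axes.
- stand_top (a point): Centre of the open top of the steel rinse stand, a loose open box 56 x 80 mm and 70 mm high (700 g), wall and floor 5 mm, in which the scoop stands nearly upright with about 10 mm play all round.
- throat (a point): Centre of the throat on top of the fixed grey scoop holder, at the level of the shut flap, 122 mm above the counter (holder 52 x 108 mm on a foot 68 x 124 mm, 126 mm high). z up, y along the throat. Throat: 80 mm along y; along x from 18 mm on the -x side to the flap's hinge 20 mm on the +x side. The scoop goes in upright, its x axis along or against this x.
- mouth_level (a point): Point in the holder on the throat's axis, 52 mm lower than the throat point, level with the flat flange round the mouth of the white drip liner, which slides stiffly sideways to suit scoops of other sizes. Its mouth (28 mm along x, centred; 52 mm along y) may sit up to 12 mm to either side along y of here, hidden by the flap: touch down slowly (10 mm/s), lift a little, shift 3 mm along y, try again.
- floor_level (a point): Point on the throat's axis at the height of the liner's floor, 114 mm lower than the throat point; this is the height of the lip when the scoop is fully home. Holder, liner and flap bear at most 25 N from the scoop, and 10 N from the gripper.
- flap (a joint): Angle (rad) of the blue flap: 0 shut (level), growing to 1.5 as its free edge is pushed down about the hinge on the throat's +x edge. Leaf 34 mm long, 3 mm thick, with a 37 mm wide slot for the scoop's neck. Its spring takes 4 to 8 N to push open with the lip; it then lies against the blade at about 1.35, pushing it to -x with 2 to 4 N. It shuts by itself once the shoulder is under its edge, some 6 mm before home.
- tumbler: Bystander: clear plastic cup, 88 mm wide, 115 mm high; origin at the centre of its underside.
- honey: Bystander: amber honey bottle, 56 mm wide, 130 mm high; origin at the centre of its underside.
- pod: Bystander: white coffee pod, 51 mm wide, 44 mm high; origin at the centre of its underside.
- creamer: Bystander: white creamer jar with blue lid, 64 mm wide, 100 mm high; origin at the centre of its underside.
- holder: The scoop holder itself, with liner and flap; fixed; origin at the centre of its underside under the throat point, same axes.
Mind the look-alikes: they are no part of the job. What is shaped like the part that bears stand_top but pink or yellow is not meant.

How it is judged:
On the way, in this order (a step that is already met when the one before it is completed fails the run):
1. the scoop is lifted clear of the rinse stand (z of scoop_lip in the frame of stand_top above 0.005 m), for 0.1 s.
2. the blade holds the flap open and its lip is past the flap in the throat (value of joint flap above 0.9 rad and z of scoop_lip in the frame of throat below -0.03 m and horizontal distance between scoop_lip and throat below 0.02 m), for 0.2 s.
At the end, for the whole second after the job is handed in: The scoop's lip is within 4 mm of the liner's floor (at least 110 mm below the throat point) and within 20 mm of the throat's axis, its handle upright within 0.1 rad, the flap shut round its neck (below 0.15 rad), the scoop at rest and let go (z of scoop_lip in the frame of throat below -0.11 m and horizontal distance between scoop_lip and throat below 0.02 m and angle between scoop_grip's own z axis and vertical below 0.1 rad and value of joint flap below 0.15 rad and linear speed of scoop below 0.02 m/s); the robot touches nothing.
It fails at once if the scoop is pushed against the holder, its liner or flap with more than 25 N (contact force between scoop and holder above 25 N).
It fails at once if the gripper or arm bears on the holder or its flap (contact force between the arm and holder above 10 N).
It fails at once if the rinse stand is shifted more than 40 mm or tipped (distance of stand_top from where it was at the start of the episode above 0.04 m or angle between stand_top's own z axis and vertical above 0.3 rad).
It fails at once if a bystander is shifted more than 30 mm (distance of any of tumbler, honey, pod, creamer from where it was at the start of the episode above 0.03 m).
It also fails if it takes over 72 s, if anything falls off the work surface, if the arm or the gripper's body presses on something with over 40 N, if the wrist force passes 120 N, or if a joint passes its speed limit or range.

### The arm

A 7-joint arm with a two-finger parallel gripper is mounted at the origin on the work surface. World frame = base frame: x ahead of the robot, y to its left, z up, the work surface at z = 0. Lengths are in m, angles in rad, forces in N, time in s.
With the tool pointing down it reaches from about 0.4 to 0.875 m from the base axis. Payload 6.5 kg.
Tool frame: the origin (TCP) lies on the mounting face of the last link; the fingertips stand 166 mm ahead of it and the grasp point (between the pads) lies 147 mm ahead of it (manip.tcp_to_grasp is the distance from the TCP to the grasp point, in m); z points along the fingers, x is the direction in which the jaws open and shut, and the axes are right-handed (so a half turn about z gives the same grasp; the last joint's range is limited). The gripper opens to 88 mm and grips with 3 to 60 N. Pads are 18 mm wide; open, the fingers measure 123 mm over their backs; the gripper's body (75 mm by 187 mm) begins 45 mm behind the grasp point.
Start: joints at [1.122, 0.536, -0.004, 1.538, 0.003, 1.067, -0.071], TCP at [0.243, -0.603, 0.405] pointing down, gripper open.
Joint ranges: [-2.7, 2.7], [-0.37, 2.16], [-1.27, 1.26], [0.24, 2.4], [-1.31, 4.45], [0.19, 1.91], [-2.76, 2.76]. Speed limits (rad/s): [2.39, 2.39, 3.14, 3.14, 3.14, 3.14, 3.14].

### API

Orientations are given as a unit quaternion [w, x, y, z].
In Python, from rig import status, capture, manip gives the robot as it stands.
- The arm moves only by the tool drive_tool, never from a script. Its argument "plan" is text: rows parted by semicolons, each of 7 numbers parted by spaces: the shift along the world's x, y, z in m, then the turn, a rotation vector about the world's x, y, z in degrees, then the finger opening in m, from 0 to 0.0881. A call has 1 to 20 rows; each row shifts and turns the commanded pose from where the row before left it; what a row does not reach is not made up. A row lasts 1/8 s, in which the tool goes at most 62.5 mm and 10.7 degrees, less where a joint would pass 70% of its speed; a pose out of reach is approached as far as the arm can. A call with a gripper value outside its range is refused whole. The fingers move at their own pace and stop on an object; the grip force is fixed at half the most. Time passes only in rows, so rows that do not move let the fingers close. It gives the time, the measured TCP pose, the force and the opening at its end, in the units of the state.
- status.get_obs(): the state, without advancing time (a new reading comes with each control period).
- capture(name): name is "scene" or "top" or "wrist"; returns a dict with "frame" (384x512x3 uint8, red, green, blue), "intrinsics" (3x3 intrinsics, pixels), "rvec" (rotation vector, rad) and "tvec" (3), from world to camera coordinates, as OpenCV has them. Camera axes: x right, y down, z forward; pixel columns grow to the right and rows downward; lengths in m; the calibration is good to about 2 mm. A picture is of the moment at which its call begins. There is no depth.
- manip.finish_job(): hands the job in, once; it reports no verdict.
The state is a dict: "time": time; "joints": joint angles; "qd": joint speeds; "joint_efforts": joint torques, N m; "position": TCP position; "tcp_rot": TCP orientation; "force": force on the tool from outside, world axes, zero at the start; "torque": the same for the moment, N m; "width": finger opening in m.
Only numpy, scipy, OpenCV 4.12 (cv2) and the standard library are available. Lean on these libraries where they do the work, as an engineer would, in place of code of your own. Each camera call takes 0.05 s, during which the arm holds its last target.

## Working session

There is one attempt and no reset: what is moved stays moved. The work goes in short steps, Python scripts to look and compute and a tool call to move; the robot and the scene stay as the last step left them, time stands still between calls to the robot, and variables do not carry over. Pictures are saved under pics/ and viewed, and the job is handed in when it is done.

Besides the shell and the picture viewer there is one more tool, called after "Request:" as name(argument=value, ...) on one line, values as JSON. drive_tool: Moves the arm, as the interface text tells. Its arguments: {"type":"object","properties":{"plan":{"type":"string"}},"required":["plan"]}

```bash
ls; mkdir -p pics
python3 - <<'E'
from rig import status, capture, manip
import cv2
print(status.get_obs(), manip.tcp_to_grasp)
for n in ["scene","top","wrist"]:
    c=capture(n); cv2.imwrite(f"pics/{n}0.png",c["frame"][:,:,::-1]); print(n,c["intrinsics"].tolist(),c["rvec"],c["tvec"])
E
```

```text
pics
{'time': 0.0, 'joints': array([ 1.12179405,  0.53718911, -0.00443018,  1.53884061,  0.00262609,
        1.06731172, -0.0712251 ]), 'qd': array([ 1.07104856e-03, -7.06174167e-04, -8.50027986e-05,  7.98663341e-05,
        3.38046254e-04, -9.95886089e-05,  3.00240208e-04]), 'joint_efforts': array([-9.70604087e-04, -5.70983648e+01,  9.90293138e-01, -2.51596338e+01,
       -5.63751161e-02,  1.79978844e-02,  1.87971123e-04]), 'position': array([ 0.24266577, -0.60265829,  0.40383673]), 'tcp_rot': array([-4.21699485e-04,  8.28724527e-01, -5.59656053e-01, -7.62870858e-04]), 'force': array([-0.03394331, -0.72691772,  0.68088881]), 'torque': array([ 0.05441172, -0.02623405, -0.0591753 ]), 'width': 0.08814456621874314} 0.1473
scene [[364.27969790508564, 0.0, 256.25828799402865], [0.0, 364.27969790508564, 190.5198617501251], [0.0, 0.0, 1.0]] [ 1.56564829  1.73342972 -0.90823097] [ 0.07802235 -0.24495362  1.44155312]
top [[371.7576861211641, 0.0, 251.25025141403233], [0.0, 371.7576861211641, 196.85115225428044], [0.0, 0.0, 1.0]] [ 2.15806678 -2.13236481  0.14507001] [-0.0110011   0.59743671  0.99486457]
wrist [[343.9715528278844, 0.0, 256.66582078133615], [0.0, 343.9715528278844, 192.75908965160627], [0.0, 0.0, 1.0]] [-2.40350232  1.62122823  0.23320456] [-0.64996052 -0.04014979  0.38976656]
```

View pics/scene0.png

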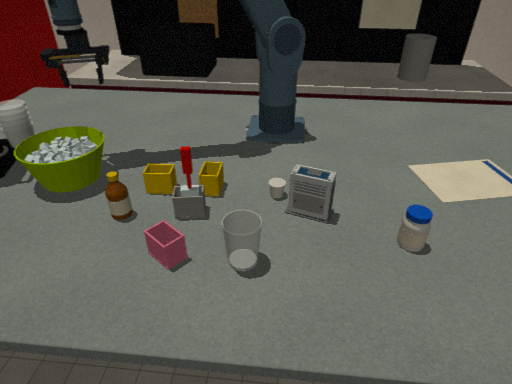

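View pics/top0.png

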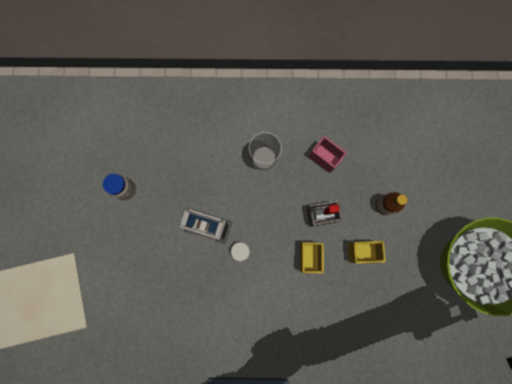

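View pics/wrist0.png

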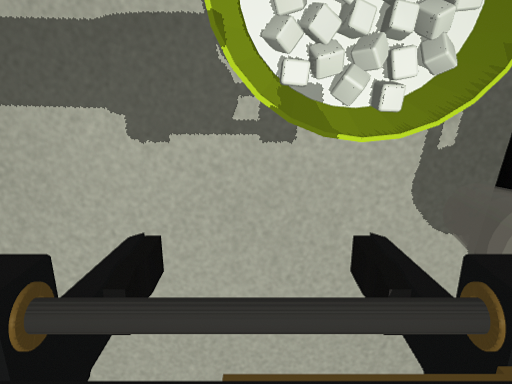

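The scene camera shows the scoop handle at about (187,160) in the grey stand at (189,203), and the holder at about (311,192). In the top view the scoop is at about (330,211) and the holder at about (203,225). I'll zoom in on both.

```bash
cat > h.py <<'E'
import numpy as np, cv2
from rig import status, capture, manip
class Cam:
    def __init__(s,n):
        c=capture(n); s.im=c["frame"][:,:,::-1].copy(); s.K=c["intrinsics"]; s.R=cv2.Rodrigues(c["rvec"])[0]; s.t=np.array(c["tvec"]).ravel(); s.rv=c["rvec"]; s.C=-s.R.T@s.t
    def proj(s,p): return cv2.projectPoints(np.atleast_2d(np.array(p,float)),np.array(s.rv,float),s.t,s.K,None)[0].reshape(-1,2)
    def plane(s,uv,z):
        d=s.R.T@np.linalg.inv(s.K)@np.array([uv[0],uv[1],1.]); return s.C+d*(z-s.C[2])/d[2]
    def P(s): return s.K@np.c_[s.R,s.t]
def tri(a,ua,b,ub):
    X=cv2.triangulatePoints(a.P(),b.P(),np.array(ua,float),np.array(ub,float)).ravel(); return X[:3]/X[3]
def crop(im,x0,y0,x1,y1,f,name): cv2.imwrite(name,cv2.resize(im[y0:y1,x0:x1],None,fx=f,fy=f,interpolation=cv2.INTER_CUBIC))
E
python3 - <<'E'
from h import *
t=Cam("top"); s=Cam("scene")
print(t.C,s.C)
a=cv2.resize(t.im[190:240,295:355],None,fx=6,fy=6,interpolation=2); b=cv2.resize(t.im[200:250,170:230],None,fx=6,fy=6,interpolation=2)
cv2.imwrite("pics/t1.png",np.hstack([a,b]))
a=cv2.resize(s.im[140:225,160:220],None,fx=6,fy=6,interpolation=2); b=cv2.resize(s.im[150:235,280:345],None,fx=6,fy=6,interpolation=2)
cv2.imwrite("pics/s1.png",np.hstack([a,b]))
E
```

```text
[ 0.45153605 -0.01118095  1.069017  ] [1.32697679 0.05437814 0.61671772]
```

View pics/t1.png

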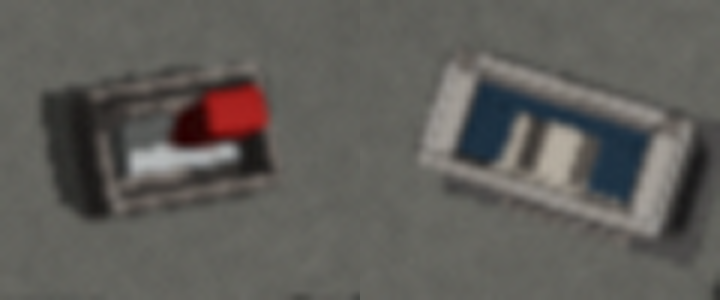

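View pics/s1.png

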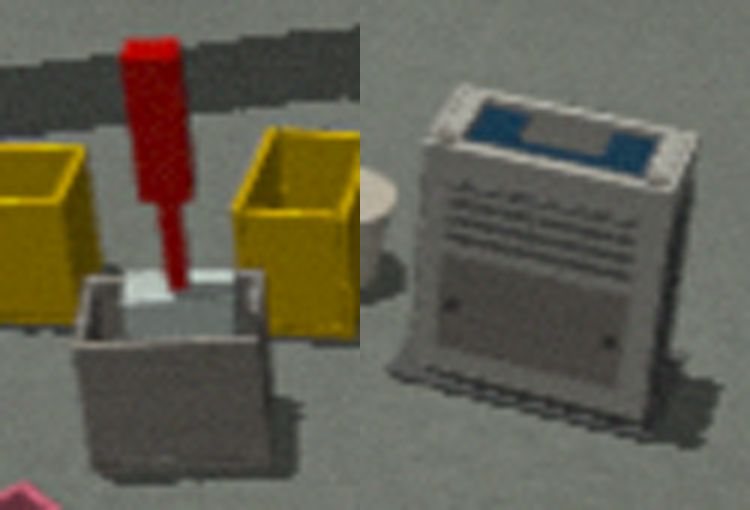

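Run:
```python
from h import *
t=Cam("top"); s=Cam("scene")
def mask(im,lo,hi): return cv2.inRange(cv2.cvtColor(im,cv2.COLOR_BGR2HSV),lo,hi)
# blue flap top, restricted
for c,(x0,y0,x1,y1) in ((t,(170,200,235,250)),(s,(280,155,345,190))):
    m=mask(c.im,(95,100,30),(125,255,255)); k=np.zeros_like(m); k[y0:y1,x0:x1]=m[y0:y1,x0:x1]
    pts=cv2.findNonZero(k).reshape(-1,2).astype(float)
    W=np.array([c.plane(p,0.122)[:2] for p in pts])
    r=cv2.minAreaRect((W*1000).astype(np.float32)); print("blue",len(W),r)
# holder rim corners top view, from crop
cr=[(450,50),(420,160),(695,125),(660,235)]
W=[t.plane(((x-360)/6+170-.4,y/6+200-.4),0.126)[:2]*1000 for x,y in cr]; print(np.round(W,1), cv2.minAreaRect(np.array(W,np.float32)))
cr=[(460,85),(425,145),(697,133),(680,190)]
W=[s.plane(((x-360)/6+280-.4,y/6+150-.4),0.126)[:2]*1000 for x,y in cr]; print(np.round(W,1), cv2.minAreaRect(np.array(W,np.float32)))
# stand top
cr=[(85,90),(255,65),(110,215),(280,180)]
W=[t.plane((x/6+295-.4,y/6+190-.4),0.070)[:2]*1000 for x,y in cr]; print("stand",np.round(W,1), cv2.minAreaRect(np.array(W,np.float32)))
# handle
for c,(x0,y0,x1,y1) in ((t,(310,195,345,225)),(s,(170,140,205,195))):
    m=mask(c.im,(0,150,60),(6,255,255))|mask(c.im,(174,150,60),(180,255,255)); k=np.zeros_like(m); k[y0:y1,x0:x1]=m[y0:y1,x0:x1]
    ys=np.where(k.any(1))[0]
    for y in ys: xs=np.where(k[y])[0]; print(y,xs.min(),xs.max(),c.im[y,xs].max(0)[2])
```

```text
blue 157 ((517.27490234375, 120.85273742675781), (72.55876922607422, 27.619966506958008), 74.55921173095703)
blue 95 ((518.1087036132812, 120.67146301269531), (73.7616958618164, 27.730276107788086), 73.0810546875)
[[555.1 165.4]
 [508.2 176.3]
 [524.4  60.4]
 [477.9  74.1]] ((516.45751953125, 119.69824981689453), (109.4207534790039, 48.444637298583984), 73.70333099365234)
[[483.6  77. ]
 [535.4  62.7]
 [513.7 178.3]
 [559.6 167.8]] ((521.3165283203125, 121.29275512695312), (107.798828125, 53.746299743652344), 77.05829620361328)
stand [[ 574.2 -159.8]
 [ 586.5 -236.6]
 [ 518.1 -170.5]
 [ 534.6 -246.7]] ((553.3974609375, -203.45989990234375), (57.16144943237305, 77.99750518798828), 10.725530624389648)
204 333 336 110
205 329 337 147
206 329 338 163
207 328 338 166
208 329 338 168
209 329 338 169
210 329 338 170
211 329 338 153
212 330 336 106
146 186 188 170
147 181 189 181
148 180 189 187
149 180 189 174
150 180 189 115
151 180 189 104
152 180 189 105
153 180 190 106
154 181 190 107
155 181 190 106
156 181 190 107
157 181 190 106
158 181 190 108
159 181 190 106
160 181 190 107
161 182 190 108
162 182 190 105
163 182 190 106
164 182 191 107
165 182 191 108
166 182 191 107
167 183 191 105
168 183 191 106
169 183 191 108
170 183 191 107
171 183 191 107
172 183 191 105
173 184 190 108
174 186 189 105
175 187 189 104
176 187 189 106
177 187 189 106
178 187 189 101
179 187 189 105
180 187 190 106
181 187 190 104
182 187 190 104
183 188 190 108
184 188 190 106
185 188 190 104
186 188 190 106
187 189 190 101
```

Run:
```python
from h import *
t=Cam("top"); s=Cam("scene")
T=tri(t,(334.0,208.2),s,(184.7,148.0)); print("top handle",T, t.plane((334,208.2),.198), s.plane((184.7,148),.198))
# lean: candidates; shoulder by scene neck bottom (189.3,188) & top
for z in (.08,.085): print(z,s.plane((189.3,188.0),z))
# direction across plane: vertical-plane cue from scene for axis px
for p in ([.553,-.205],):
  print(s.proj([[*p,.2],[*p,.08]]))
b=cv2.resize(t.im[195:225,310:345],None,fx=20,fy=20,interpolation=cv2.INTER_NEAREST);cv2.imwrite("pics/t2.png",b)
```

```text
top handle [ 0.55108674 -0.20061345  0.19345762] [ 0.5506625  -0.20003236  0.198     ] [ 0.55949362 -0.1974261   0.198     ]
0.08 [ 0.55922858 -0.19840221  0.08      ]
0.085 [ 0.56638083 -0.19604733  0.085     ]
[[182.27506401 145.8770037 ]
 [187.43970155 186.53311319]]
```

View pics/t2.png

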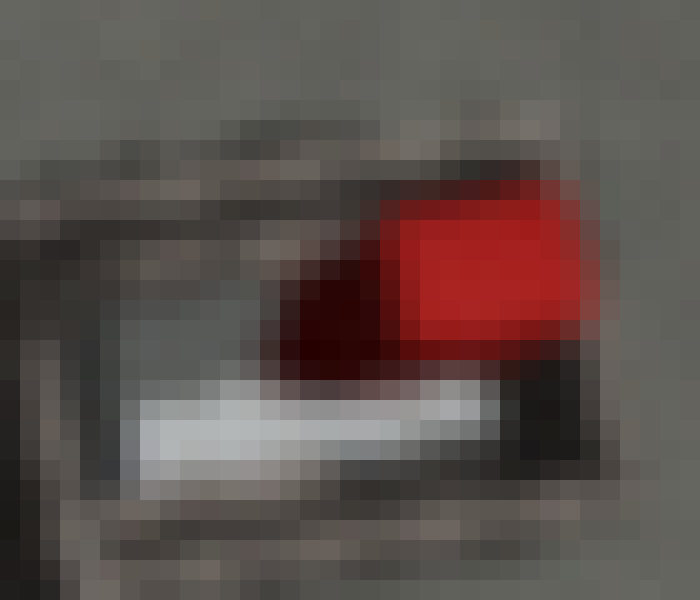

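Request:
drive_tool(plan="0.0258 0.0336 0.002 0 0 6.6 0.0881;0.0258 0.0336 0.002 0 0 6.6 0.0881;0.0258 0.0336 0.002 0 0 6.6 0.0881;0.0258 0.0336 0.002 0 0 6.6 0.0881;0.0258 0.0336 0.002 0 0 6.6 0.0881;0.0258 0.0336 0.002 0 0 6.6 0.0881;0.0258 0.0336 0.002 0 0 6.6 0.0881;0.0258 0.0336 0.002 0 0 6.6 0.0881;0.0258 0.0336 0.002 0 0 6.6 0.0881;0.0258 0.0336 0.002 0 0 6.6 0.0881;0.0258 0.0336 0.002 0 0 6.6 0.0881;0.0258 0.0336 0.002 0 0 6.6 0.0881;0 0 0 0 0 0 0.0881;0 0 0 0 0 0 0.0881")

```text
time: 2.2
position: [0.552, -0.2005, 0.4285]
tcp_rot: [0.0, 0.995, 0.096, -0.0]
force: [0.2, -0.0, -0.7]
width: 0.0881
```

Run:
```python
from h import *
w=Cam("wrist"); cv2.imwrite("pics/w1.png",w.im); print(w.C,w.R)
s=Cam("scene"); crop(s.im,120,60,260,230,4,"pics/s2.png")
print(w.proj([[.552,-.2,.2],[.553,-.203,.07]]))
```

```text
[ 0.53775953 -0.13141516  0.40877122] [[ 0.98130303  0.19246461 -0.00131735]
 [ 0.18520275 -0.94237046  0.27863572]
 [ 0.05238608 -0.27367005 -0.96039596]]
[[258.30594024 206.98358506]
 [258.28175048 168.77092057]]
```

View pics/w1.png

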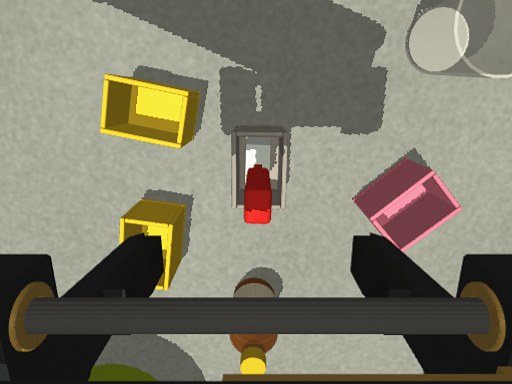

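View pics/s2.png

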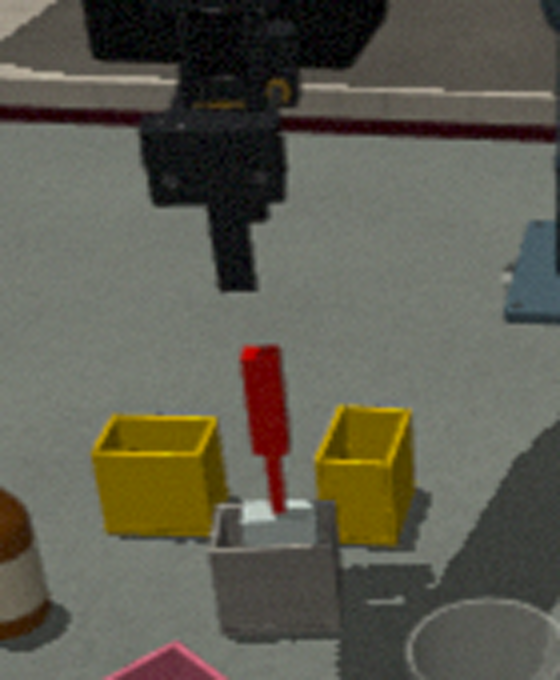

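Run:
```python
from h import *
w=Cam("wrist"); t=Cam("top"); s=Cam("scene")
hsv=cv2.cvtColor(w.im,cv2.COLOR_BGR2HSV)
m=cv2.inRange(hsv,(0,150,40),(6,255,255))|cv2.inRange(hsv,(174,150,40),(180,255,255))
for y in range(150,230):
    xs=np.where(m[y,230:290])[0]
    if len(xs): print(y,xs.min()+230,xs.max()+230,w.im[y,230+int(np.median(xs)),2],end=' | ')
print()
for uw in ((257.5,213.5),):
    for a,ua,b,ub in ((w,uw,t,(334,208.2)),(w,uw,s,(184.7,148)),(s,(184.7,148),t,(334,208.2))):
        X=tri(a,ua,b,ub); print(X,[c.proj(X)[0].round(1) for c in(w,t,s)])
crop(w.im,215,110,305,240,5,"pics/w2.png")
```

```text
164 255 261 109 | 165 255 261 107 | 166 255 261 108 | 167 254 262 107 | 168 249 267 107 | 169 249 268 107 | 170 249 268 108 | 171 248 268 108 | 172 248 268 108 | 173 248 268 109 | 174 248 269 108 | 175 248 269 108 | 176 248 269 108 | 177 248 269 109 | 178 248 269 108 | 179 247 270 108 | 180 247 270 108 | 181 247 270 108 | 182 247 270 107 | 183 247 270 108 | 184 246 270 108 | 185 246 270 108 | 186 246 271 108 | 187 246 271 108 | 188 245 271 118 | 189 245 271 134 | 190 245 271 141 | 191 245 272 143 | 192 245 272 146 | 193 245 272 148 | 194 245 272 148 | 195 245 272 147 | 196 245 272 147 | 197 245 272 147 | 198 245 272 147 | 199 245 272 147 | 200 245 271 147 | 201 245 271 147 | 202 245 271 147 | 203 245 271 147 | 204 245 271 146 | 205 245 271 146 | 206 245 271 146 | 207 245 271 146 | 208 245 271 143 | 209 245 271 138 | 210 245 271 236 | 211 245 271 245 | 212 245 271 246 | 213 245 271 245 | 214 245 271 245 | 215 245 271 244 | 216 245 271 244 | 217 245 271 244 | 218 245 271 244 | 219 245 270 244 | 220 246 270 241 | 221 247 269 232 | 222 256 267 215 | 
[ 0.54801838 -0.19280515  0.23363662] [array([254.8, 211.9]), array([334.2, 207.6]), array([186.2, 132.7])]
[ 0.5518097  -0.20311447  0.19463075] [array([257.9, 207.7]), array([335. , 207.9]), array([183.4, 147.6])]
[ 0.55108674 -0.20061345  0.19345762] [array([257.5, 203.4]), array([333.8, 208.2]), array([184.5, 148. ])]
```

View pics/w2.png

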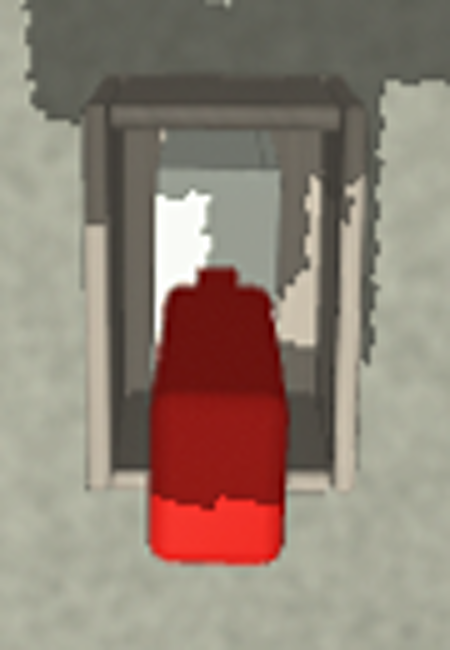

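Run:
```python
from h import *
w=Cam("wrist"); 
print("handle top", w.plane((258.2,204.8),.197), "shoulder +y edge", w.plane((258.8,143.7),.08))
q=lambda x,y:(215+x/5-.4,110+y/5-.4)
print("L/R of shoulder", w.plane(q(155,170),.08),w.plane(q(280,170),.08))
print("handle bottom +y edge L/R",w.plane((248.7,168),.126),w.plane((267.5,168),.126))
W=[w.plane(q(*p),.07)[:2]*1000 for p in((85,105),(362,105),(85,488),(355,488))]; print(np.round(W,1),cv2.minAreaRect(np.array(W,np.float32)))
print("axis yaw from handle top edges", [w.plane(p,.197) for p in((244.5,195),(272.2,195))])
```

```text
handle top [ 0.55181118 -0.19982384  0.197     ] shoulder +y edge [ 0.54831218 -0.17703773  0.08      ]
L/R of shoulder [ 0.53590845 -0.17936733  0.08      ] [ 0.55936456 -0.17477774  0.08      ]
handle bottom +y edge L/R [ 0.54245493 -0.19231983  0.126     ] [ 0.55793267 -0.18929027  0.126     ]
[[ 520.1 -171. ]
 [ 573.1 -160.6]
 [ 533.7 -248.5]
 [ 588.7 -237.8]] ((553.6307373046875, -204.52584838867188), (56.08281707763672, 78.71357727050781), 11.081310272216797)
axis yaw from handle top edges [array([ 0.54189024, -0.19501526,  0.197     ]), array([ 0.55936169, -0.19159408,  0.197     ])]
```

Request:
drive_tool(plan="0 0 -0.03 0 0 0 0.0881;0 0 -0.03 0 0 0 0.0881;0 0 -0.03 0 0 0 0.0881;0 0 -0.0225 0 0 0 0.0881;0 0 0 0 0 0 0.0881;0 0 0 0 0 0 0.05;0 0 0 0 0 0 0.03;0 0 0 0 0 0 0.0;0 0 0 0 0 0 0.0;0 0 0 0 0 0 0.0;0 0 0 0 0 0 0.0")

```text
time: 3.88
position: [0.5524, -0.1997, 0.3162]
tcp_rot: [-0.0, 0.995, 0.097, -0.0]
force: [0.5, 0.7, -0.3]
width: 0.0301
```

Still closing; I'll let it finish.

Request:
drive_tool(plan="0 0 0 0 0 0 0.0;0 0 0 0 0 0 0.0;0 0 0 0 0 0 0.0;0 0 0 0 0 0 0.0")

```text
time: 4.38
position: [0.5524, -0.1998, 0.3162]
tcp_rot: [0.0, 0.995, 0.097, -0.0]
force: [0.5, -0.5, -0.8]
width: 0.0179
```

Request:
drive_tool(plan="0 0 0.01 0 0 0 0;0 0 0.015 0 0 0 0;0 0 0.02 0 0 0 0;0 0 0.025 0 0 0 0;0 0 0.025 0 0 0 0;0 0 0.025 0 0 0 0;0 0 0.025 0 0 0 0;0 0 0.025 0 0 0 0;0 0 0 0 0 0 0")

```text
time: 5.5
position: [0.5528, -0.1996, 0.4889]
tcp_rot: [0.001, 0.995, 0.097, 0.002]
force: [0.9, 0.4, -2.1]
width: 0.0177
```

Run:
```python
from h import *
w=Cam("wrist"); cv2.imwrite("pics/w3.png",w.im)
s=Cam("scene"); crop(s.im,120,60,345,230,3,"pics/s3.png")
print(status.get_obs()["force"],status.get_obs()["torque"])
```

```text
[-0.74132468 -1.38423318 -1.89807038] [ 9.78675042e-05 -9.06582371e-02 -8.12270088e-03]
```

View pics/w3.png

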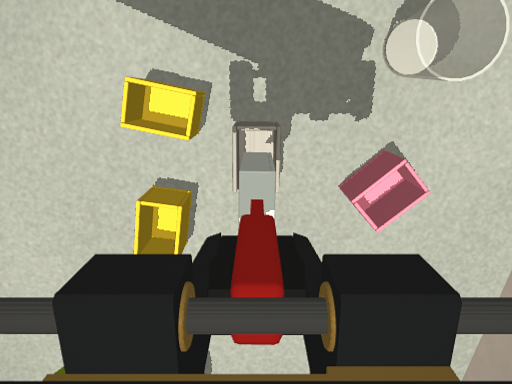

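View pics/s3.png

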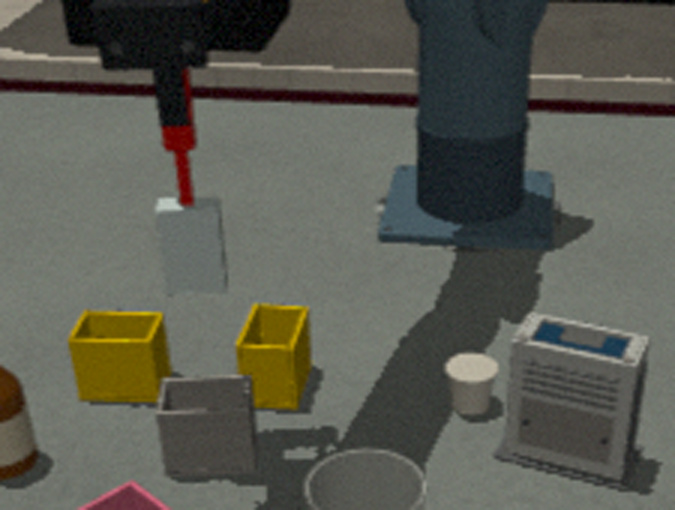

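```bash
cat >> h.py <<'E'
def vplane(c,uv,p0,yaw):
    """ray onto vertical plane through p0(xy), normal at yaw deg; returns lateral (along +y'), z"""
    a=np.radians(yaw); n=np.array([np.cos(a),np.sin(a),0]); l=np.array([-np.sin(a),np.cos(a),0])
    d=c.R.T@np.linalg.inv(c.K)@np.array([uv[0],uv[1],1.]); p=np.array([*p0,0.])
    X=c.C+d*((p-c.C)@n)/(d@n); return (X-p)@l, X[2]
E
python3 - <<'E'
from h import *
s=Cam("scene"); crop(s.im,160,75,205,165,7,"pics/s4.png")
E
```

```text
(no output)
```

View pics/s4.png

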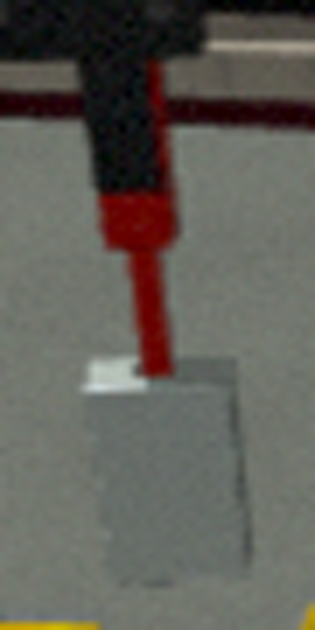

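Run:
```python
from h import *
s=Cam("scene")
p0=(.5525+.0118,-.1998+.0023)
for n,p in dict(UL=(83,392),UR=(236,386),LL=(116,583),LR=(246,577),hbl=(106,245),hbr=(172,245)).items():
    print(n,np.round(vplane(s,(160+p[0]/7-.43,75+p[1]/7-.43),p0,11.05),4))
o=status.get_obs(); print(o["position"],o["tcp_rot"])
```

```text
UL [-0.0241  0.2476]
UR [0.0267 0.2476]
LL [-0.022   0.1743]
LR [0.0232 0.1745]
hbl [-0.0101  0.2989]
hbr [0.0109 0.2981]
[ 0.55198303 -0.1997275   0.4851035 ] [-3.39091206e-04  9.95280102e-01  9.70391976e-02 -8.93207366e-04]
```

Request:
drive_tool(plan="-0.0067 0.031 0 0 0 -3.3 0;-0.0067 0.031 0 0 0 -3.3 0;-0.0067 0.031 0 0 0 -3.3 0;-0.0067 0.031 0 0 0 -3.3 0;-0.0067 0.031 0 0 0 -3.3 0;-0.0067 0.031 0 0 0 -3.3 0;-0.0067 0.031 0 0 0 -3.3 0;-0.0067 0.031 0 0 0 -3.4 0;0 0 0 0 0 0 0;0 0 0 0 0 0 0")

```text
time: 6.95
position: [0.4988, 0.0476, 0.4856]
tcp_rot: [0.0, 0.991, -0.134, -0.001]
force: [0.2, -0.3, -1.9]
width: 0.0177
```

Run:
```python
from h import *
w=Cam("wrist"); cv2.imwrite("pics/w5.png",w.im)
o=status.get_obs(); print(o["position"],o["tcp_rot"],w.C)
```

```text
[0.49889916 0.04717523 0.48564692] [ 3.36296108e-04  9.90958366e-01 -1.34168523e-01 -4.58678035e-04] [0.5172508  0.11540318 0.46577763]
```

View pics/w5.png

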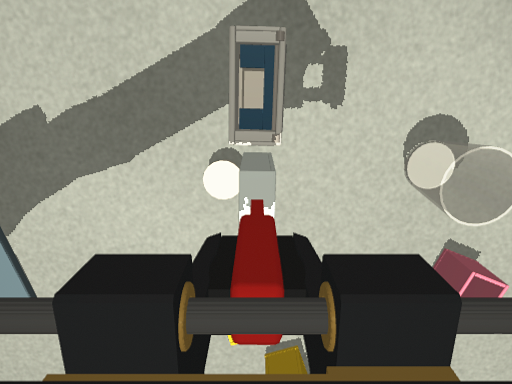

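Run:
```python
from h import *
w=Cam("wrist"); crop(w.im,220,15,300,155,6,"pics/w6.png")
hsv=cv2.cvtColor(w.im,cv2.COLOR_BGR2HSV)
m=cv2.inRange(hsv,(95,80,20),(125,255,255)); k=np.zeros_like(m);k[20:150,220:300]=m[20:150,220:300]
P=cv2.findNonZero(k).reshape(-1,2).astype(float)
W=np.array([w.plane(p,.122)[:2]*1000 for p in P]).astype(np.float32); print(len(W),cv2.minAreaRect(W)); print(P.min(0),P.max(0))
```

```text
1748 ((517.3822631835938, 119.71394348144531), (77.02345275878906, 31.24973487854004), 73.0670166015625)
[239.  44.] [273. 129.]
```

View pics/w6.png

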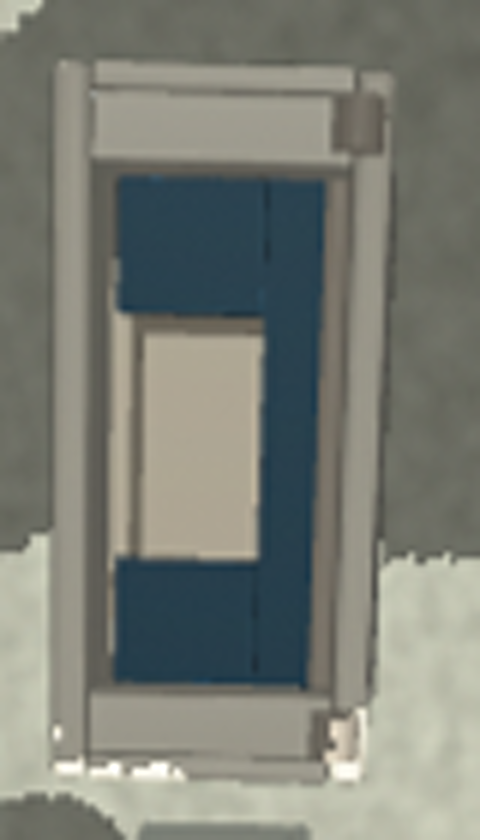

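Run:
```python
from h import *
w=Cam("wrist")
q=lambda x,y:(220+x/6-.42,15+y/6-.42)
# flap leaf outline at z=.1235 top; rim z=.126
rim=[(57,62),(392,75),(52,770),(360,778)]
# shade: left/right outer top edges
W=[w.plane(q(*p),.126)[:2]*1000 for p in rim]; r=cv2.minAreaRect(np.array(W,np.float32)); print(np.round(W,1),r)
blue=[(120,176),(325,180),(115,682),(307,686)]
B=np.array([w.plane(q(*p),.122)[:2]*1000 for p in blue]); print(np.round(B,1),cv2.minAreaRect(B.astype(np.float32)))
yaw=np.degrees(np.arctan2(*(B[0]-B[2])[::-1]))-90, np.degrees(np.arctan2(*(B[1]-B[3])[::-1]))-90
print("yaw from edges",yaw)
a=np.radians(-15.5); ex=np.array([np.cos(a),np.sin(a)]); ey=np.array([-np.sin(a),np.cos(a)])
O=np.array([518.,120.3])
f=lambda p,z:np.round([(w.plane(q(*p),z)[:2]*1000-O)@ex,(w.plane(q(*p),z)[:2]*1000-O)@ey],1)
print("blue in throat frame",[f(p,.122) for p in blue])
print("slot corners",[f(p,.122) for p in ((118,315),(265,318),(116,557),(260,560))])
print("rim",[f(p,.126) for p in rim])
print("mouth corner",f((135,318),.07),"floor corner",f((143,330),.008),"bottom floor",f((200,557),.008),f((200,557),.07),"flange left strip",f((112,400),.07),f((135,400),.07))
```

```text
[[508.8 178.3]
 [556.9 163.2]
 [477.4  76.6]
 [526.   61.9]] ((517.3497314453125, 119.99458312988281), (106.35645294189453, 50.74388885498047), 72.87090301513672)
[[513.4 161.1]
 [543.7 152.1]
 [491.1  87.3]
 [521.4  78.3]] ((517.4423217773438, 119.72416687011719), (77.27156829833984, 31.619647979736328), 73.19033813476562)
yaw from edges (np.float64(-16.809650966181877), np.float64(-16.811752738844817))
blue in throat frame [array([-15.3,  38.1]), array([16.3, 37.6]), array([-17.1, -39. ]), array([ 14.5, -39.6])]
slot corners [array([-15.9,  17.9]), array([ 7.2, 17.5]), array([-16.7, -19. ]), array([  6.7, -19.4])]
rim [array([-24.4,  53.4]), array([26. , 51.7]), array([-27.4, -52.9]), array([ 23.3, -54.1])]
mouth corner [-15.4  20.9] floor corner [-16.3  22.7] bottom floor [ -4.4 -23.5] [ -3.7 -21. ] flange left strip [-19.7   6.8] [-15.5   6.8]
```

The wrist view shows the liner through the flap slot, with a possible wall corner at crop (135,318). I'll look from 60 mm further along −y' to see under the flap's edge.

Request:
drive_tool(plan="-0.0058 -0.0191 0 0 0 -0.4 0;-0.0058 -0.0191 0 0 0 -0.4 0;-0.0058 -0.0191 0 0 0 -0.5 0;0 0 0 0 0 0 0;0 0 0 0 0 0 0")

```text
time: 7.72
position: [0.4815, -0.0086, 0.4863]
tcp_rot: [-0.0, 0.989, -0.145, 0.0]
force: [-0.7, -0.6, -2.2]
width: 0.0177
```

Run:
```python
from h import *
w=Cam("wrist"); 
print(w.proj([[.5168,.1202,.122]]), w.C, status.get_obs()["tcp_rot"],status.get_obs()["position"])
crop(w.im,220,0,300,120,6,"pics/w7.png")
```

```text
[[253.60582132  21.14057694]] [0.50157942 0.05883852 0.4666134 ] [-2.78213318e-04  9.89519122e-01 -1.44401566e-01  1.33324823e-04] [ 0.48155873 -0.0083006   0.48630838]
```

View pics/w7.png

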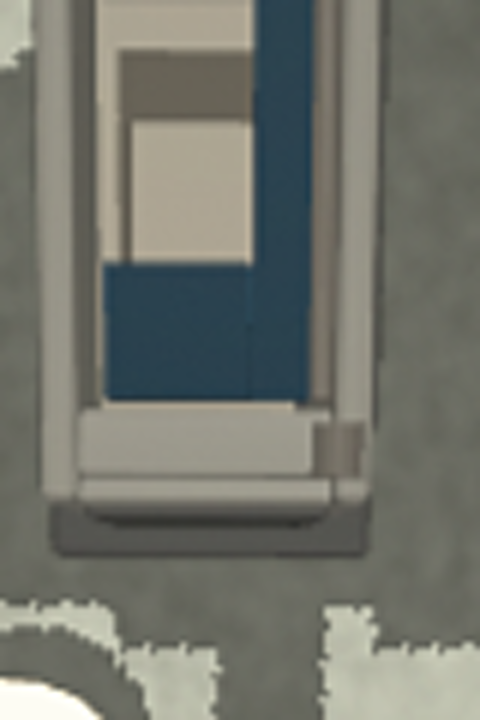

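Run:
```python
from h import *
w=Cam("wrist")
q=lambda x,y:(220+x/6-.42,y/6-.42)
a=np.radians(-16.7); ex=np.array([np.cos(a),np.sin(a)]); ey=np.array([-np.sin(a),np.cos(a)]); O=np.array([516.8,120.2])
f=lambda p,z:np.round([(w.plane(q(*p),z)[:2]*1000-O)@ex,(w.plane(q(*p),z)[:2]*1000-O)@ey],1)
for n,p,z in (("mouth+y",(118,50),.07),("mouth+y r",(250,50),.07),("mouth -x",(119,150),.07),("mouth -x",(120,255),.07),("floor",(131,122),.008),("floor -x",(131,255),.008),("slot-y",(120,263),.122),("slot-y r",(250,263),.122),("blue -y",(104,400),.122),("blue -y",(308,400),.122),("slot right",(254,100),.122),("rim L",(40,480),.126),("rim R",(372,480),.126),("rim end",(200,500),.126)): print(n,f(p,z))
```

```text
mouth+y [-15.6  22.3]
mouth+y r [ 7.3 22.3]
mouth -x [-15.6   6.5]
mouth -x [-15.6 -10.5]
floor [-16.   22.5]
floor -x [-16.2  -2.3]
slot-y [-13.2 -18.5]
slot-y r [  6.9 -18.5]
blue -y [-15.9 -38.4]
blue -y [ 16.1 -38.4]
slot right [7.4 4.3]
rim L [-25.9 -50.5]
rim R [ 26.2 -50.4]
rim end [ -0.8 -53.5]
```

Run:
```python
from h import *
w=Cam("wrist")
crop(w.im,225,140,290,230,7,"pics/w8.png")
q=lambda x,y:(220+x/6-.42,y/6-.42)
a=np.radians(-16.7); ex=np.array([np.cos(a),np.sin(a)]); ey=np.array([-np.sin(a),np.cos(a)]); O=np.array([516.8,120.2])
f=lambda p,z:np.round([(w.plane(q(*p),z)[:2]*1000-O)@ex,(w.plane(q(*p),z)[:2]*1000-O)@ey],1)
print(f((76,300),.126),f((97,300),.122),f((97,300),.07),f((334,300),.126),f((313,300),.122))
```

```text
[-19.9 -24.2] [-16.9 -23.8] [-19.9 -17.9] [ 19.7 -24.1] [ 16.6 -23.7]
```

View pics/w8.png

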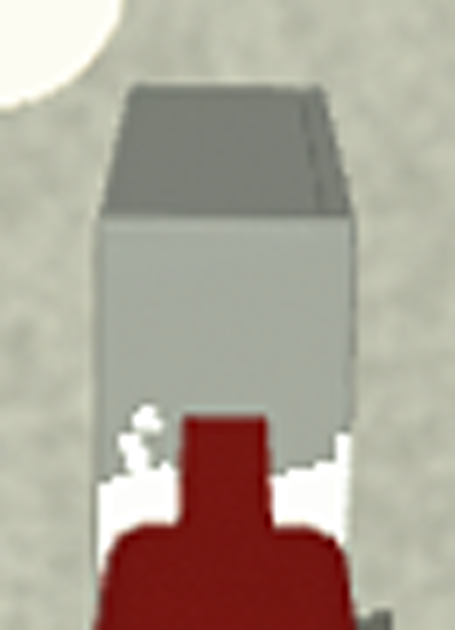

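Run:
```python
from h import *
w=Cam("wrist"); o=status.get_obs()
a=np.radians(-16.65); ex=np.array([np.cos(a),np.sin(a)]); ey=np.array([-np.sin(a),np.cos(a)]); O=o["position"][:2]*1000
q=lambda x,y:(225+x/7-.43,140+y/7-.43)
f=lambda p,z:np.round([(w.plane(q(*p),z)[:2]*1000-O)@ex,(w.plane(q(*p),z)[:2]*1000-O)@ey],1)
z=o["position"][2]
for p in((100,213),(352,213)): print("sh",f(p,z-.236))
for p in((132,85),(325,85)): print("lip",f(p,z-.311))
for p in((182,417),(268,417)): print("neck/shoulder",f(p,z-.236))
t=Cam("top"); s=Cam("scene")
crop(t.im,170,200,235,255,10,"pics/t5.png")
crop(s.im,280,150,345,195,11,"pics/s5.png")
```

```text
sh [-11.7  23. ]
sh [11.4 23.1]
lip [-11.6  22.5]
lip [11.9 22.6]
neck/shoulder [-4.2  3.5]
neck/shoulder [3.9 3.5]
```

View pics/t5.png

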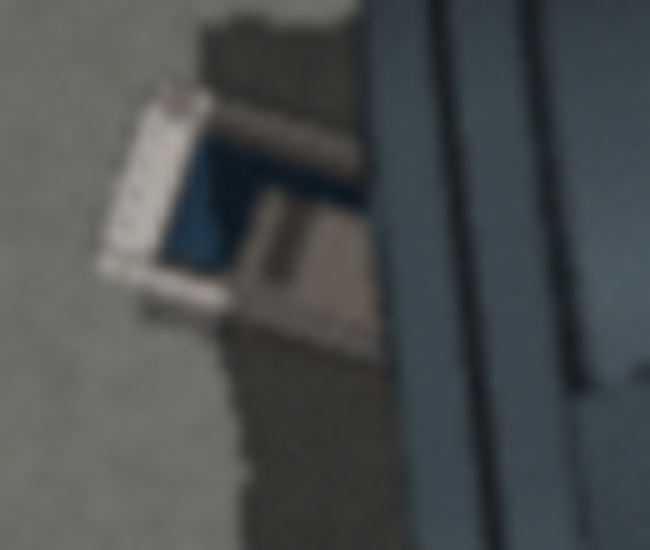

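View pics/s5.png

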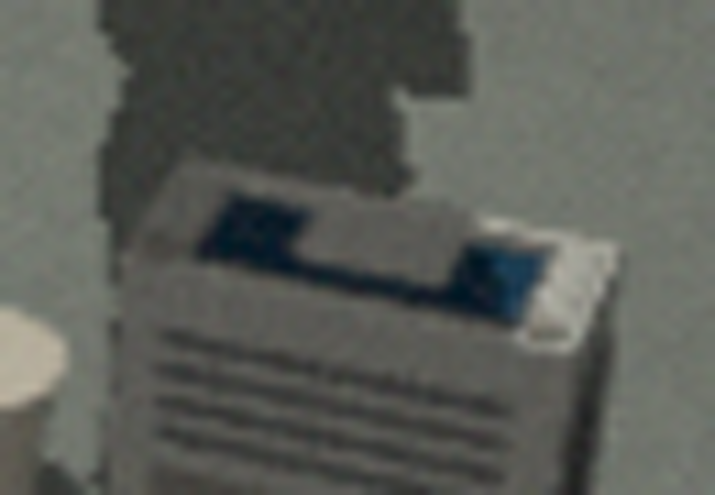

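Mouth edge clearly visible: flange edge at crop y=50 puts the liner's +y' mouth edge about 22 mm out, so the mouth is offset about −3 to −4 mm. In the wrist view the blade is centred under the tool. Next I move above the throat.

Request:
drive_tool(plan="0.0067 0.0252 0 0 0 0 0;0.0067 0.0252 0 0 0 0 0;0.0067 0.0252 0 0 0 0 0;0.0067 0.0252 0 0 0 0 0;0.0067 0.0252 -0.01 0 0 0 0;0 0 -0.015 0 0 0 0;0 0 0 0 0 0 0;0 0 0 0 0 0 0;0 0 0 0 0 0 0")

```text
time: 9.15
position: [0.515, 0.1162, 0.4617]
tcp_rot: [0.0, 0.989, -0.146, 0.0]
force: [0.4, 0.6, -1.8]
width: 0.0182
```

Run:
```python
from h import *
o=status.get_obs(); print(o["position"],o["tcp_rot"],o["force"])
s=Cam("scene"); crop(s.im,270,70,350,190,6,"pics/s6.png")
```

```text
[0.5150353  0.1162496  0.46173186] [ 2.55764560e-05  9.89347683e-01 -1.45571225e-01  4.23214660e-04] [ 0.35673867  0.62401889 -1.77269831]
```

View pics/s6.png

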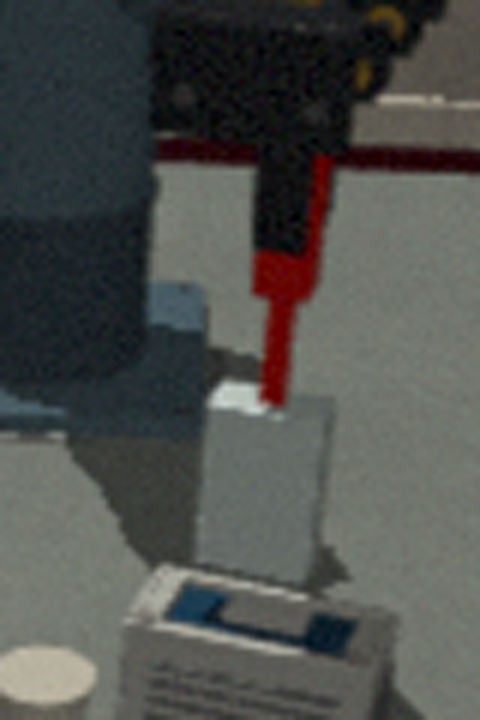

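Request:
drive_tool(plan="0.0003 0.0012 -0.006 0 0 0 0;0 0 -0.006 0 0 0 0;0 0 -0.006 0 0 0 0;0 0 -0.003 0 0 0 0;0 0 -0.002 0 0 0 0;0 0 -0.002 0 0 0 0;0 0 -0.002 0 0 0 0;0 0 -0.002 0 0 0 0")

```text
time: 10.2
position: [0.5153, 0.1183, 0.4328]
tcp_rot: [-0.0, 0.989, -0.145, 0.0]
force: [-1.0, -0.5, 6.2]
width: 0.0178
```

Request:
drive_tool(plan="0 0 -0.002 0 0 0 0;0 0 -0.002 0 0 0 0")

```text
time: 10.45
position: [0.5155, 0.1183, 0.4292]
tcp_rot: [-0.0, 0.989, -0.145, 0.001]
force: [-2.0, -1.1, 7.0]
width: 0.0175
```

Request:
drive_tool(plan="0 0 -0.002 0 0 0 0;0 0 -0.002 0 0 0 0;0 0 -0.002 0 0 0 0")

```text
time: 10.82
position: [0.5151, 0.1186, 0.4226]
tcp_rot: [-0.0, 0.989, -0.145, 0.0]
force: [-2.7, 0.6, 3.5]
width: 0.0176
```

Request:
drive_tool(plan="0 0 -0.002 0 0 0 0;0 0 -0.002 0 0 0 0;0 0 -0.002 0 0 0 0;0 0 -0.002 0 0 0 0")

```text
time: 11.32
position: [0.515, 0.1181, 0.4138]
tcp_rot: [0.0, 0.989, -0.145, -0.0]
force: [-3.2, 0.5, 2.1]
width: 0.0178
```

Request:
drive_tool(plan="0 0 -0.002 0 0 0 0;0 0 -0.002 0 0 0 0;0 0 -0.002 0 0 0 0;0 0 -0.002 0 0 0 0;0 0 -0.002 0 0 0 0;0 0 -0.002 0 0 0 0")

```text
time: 12.08
position: [0.5152, 0.1181, 0.402]
tcp_rot: [0.0, 0.989, -0.145, -0.0]
force: [-2.1, 0.7, 0.7]
width: 0.0179
```

Request:
drive_tool(plan="0 0 -0.002 0 0 0 0;0 0 -0.002 0 0 0 0;0 0 -0.002 0 0 0 0;0 0 -0.002 0 0 0 0;0 0 -0.002 0 0 0 0;0 0 -0.002 0 0 0 0")

```text
time: 12.82
position: [0.5152, 0.1182, 0.3901]
tcp_rot: [0.0, 0.989, -0.145, -0.0]
force: [-2.7, 1.3, -0.5]
width: 0.0176
```

Run:
```python
from h import *
o=status.get_obs(); print(o["position"],o["force"],o["torque"])
s=Cam("scene"); a=cv2.resize(s.im[90:190,270:350],None,fx=6,fy=6,interpolation=2)
cv2.imwrite("pics/s7.png",a)
```

```text
[0.51517828 0.11815752 0.39007142] [-2.71519026  1.30317906 -0.54257994] [0.21381393 0.68341871 0.0556954 ]
```

View pics/s7.png

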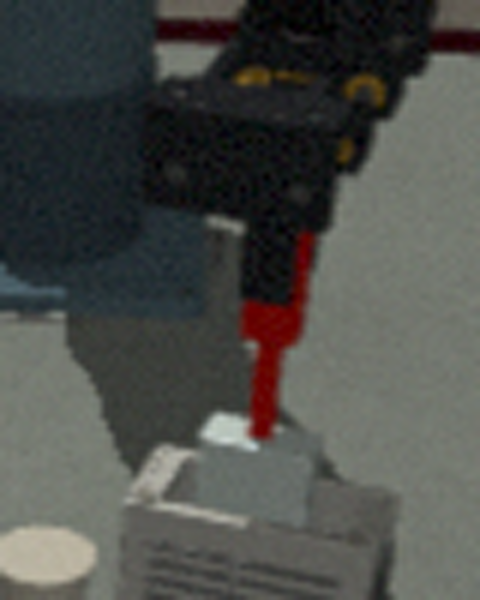

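Request:
drive_tool(plan="-0.0002 -0.0007 -0.001 0 0 0 0;0 0 -0.0012 0 0 0 0;0 0 -0.0012 0 0 0 0;0 0 -0.0012 0 0 0 0;0 0 -0.0012 0 0 0 0")

```text
time: 13.5
position: [0.515, 0.1174, 0.3843]
tcp_rot: [0.0, 0.989, -0.145, -0.0]
force: [-3.6, 0.3, -0.7]
width: 0.018
```

Request:
drive_tool(plan="0 0 -0.0012 0 0 0 0;0 0 -0.0012 0 0 0 0")

```text
time: 13.75
position: [0.515, 0.1174, 0.3819]
tcp_rot: [0.0, 0.989, -0.145, -0.0]
force: [-2.2, 0.6, 0.1]
width: 0.0175
```

Request:
drive_tool(plan="0 0 -0.0012 0 0 0 0")

```text
time: 13.88
position: [0.515, 0.1175, 0.3807]
tcp_rot: [0.0, 0.989, -0.145, -0.0]
force: [-2.6, 0.2, 0.4]
width: 0.0182
```

Request:
drive_tool(plan="0 0 -0.001 0 0 0 0;0 0 -0.001 0 0 0 0")

```text
time: 14.12
position: [0.515, 0.1175, 0.3788]
tcp_rot: [0.0, 0.989, -0.145, 0.0]
force: [-2.2, 0.5, -0.3]
width: 0.0183
```

Request:
drive_tool(plan="0 0 -0.001 0 0 0 0;0 0 -0.001 0 0 0 0")

```text
time: 14.38
position: [0.515, 0.1174, 0.3767]
tcp_rot: [0.0, 0.989, -0.145, 0.0]
force: [-2.1, 1.3, 0.4]
width: 0.0181
```

Request:
drive_tool(plan="0 0 -0.001 0 0 0 0;0 0 -0.001 0 0 0 0")

```text
time: 14.62
position: [0.515, 0.1175, 0.3748]
tcp_rot: [0.0, 0.989, -0.145, 0.0]
force: [-3.4, 0.4, -0.4]
width: 0.0174
```

No contact 6 mm past flange level, so the blade is in the mouth. Continuing down slowly.

Request:
drive_tool(plan="0 0 -0.0015 0 0 0 0;0 0 -0.0015 0 0 0 0;0 0 -0.0015 0 0 0 0;0 0 -0.0015 0 0 0 0")

```text
time: 15.12
position: [0.515, 0.1175, 0.3687]
tcp_rot: [0.0, 0.989, -0.145, -0.0]
force: [-2.9, 0.5, -1.5]
width: 0.0178
```

Request:
drive_tool(plan="0 0 -0.002 0 0 0 0;0 0 -0.002 0 0 0 0;0 0 -0.002 0 0 0 0;0 0 -0.002 0 0 0 0")

```text
time: 15.62
position: [0.515, 0.1174, 0.3607]
tcp_rot: [0.0, 0.989, -0.145, -0.0]
force: [-2.3, 0.5, -0.0]
width: 0.0179
```

Request:
drive_tool(plan="0 0 -0.002 0 0 0 0;0 0 -0.002 0 0 0 0;0 0 -0.002 0 0 0 0;0 0 -0.002 0 0 0 0")

```text
time: 16.12
position: [0.515, 0.1175, 0.3527]
tcp_rot: [0.0, 0.989, -0.145, -0.0]
force: [-2.5, 0.9, -0.7]
width: 0.0177
```

Request:
drive_tool(plan="0 0 -0.002 0 0 0 0;0 0 -0.002 0 0 0 0;0 0 -0.002 0 0 0 0;0 0 -0.002 0 0 0 0")

```text
time: 16.62
position: [0.515, 0.1174, 0.3447]
tcp_rot: [0.0, 0.989, -0.145, -0.0]
force: [-2.7, 1.3, 0.4]
width: 0.0177
```

Request:
drive_tool(plan="0 0 -0.002 0 0 0 0;0 0 -0.002 0 0 0 0;0 0 -0.002 0 0 0 0;0 0 -0.002 0 0 0 0")

```text
time: 17.12
position: [0.515, 0.1174, 0.3367]
tcp_rot: [0.0, 0.989, -0.145, 0.0]
force: [-2.5, 1.4, -0.8]
width: 0.0181
```

Request:
drive_tool(plan="0 0 -0.002 0 0 0 0;0 0 -0.002 0 0 0 0;0 0 -0.002 0 0 0 0;0 0 -0.002 0 0 0 0")

```text
time: 17.62
position: [0.515, 0.1175, 0.3287]
tcp_rot: [0.0, 0.989, -0.145, 0.0]
force: [-1.9, 0.8, -0.4]
width: 0.0178
```

Request:
drive_tool(plan="0 0 -0.0015 0 0 0 0;0 0 -0.0015 0 0 0 0")

```text
time: 17.88
position: [0.515, 0.1174, 0.3257]
tcp_rot: [0.0, 0.989, -0.145, 0.0]
force: [-1.4, 0.5, 0.1]
width: 0.0174
```

Request:
drive_tool(plan="0 0 -0.0012 0 0 0 0;0 0 -0.0012 0 0 0 0")

```text
time: 18.12
position: [0.5154, 0.1172, 0.3235]
tcp_rot: [-0.0, 0.989, -0.145, 0.001]
force: [0.0, 0.2, -1.2]
width: 0.0179
```

The sideways flap force dropped to 0 about 5 mm before home, as it would if the flap had closed. Now 1 mm steps to the floor.

Request:
drive_tool(plan="0 0 -0.001 0 0 0 0;0 0 -0.001 0 0 0 0")

```text
time: 18.38
position: [0.5151, 0.1174, 0.3214]
tcp_rot: [-0.0, 0.989, -0.145, 0.0]
force: [0.4, -0.7, -0.9]
width: 0.018
```

Request:
drive_tool(plan="0 0 -0.001 0 0 0 0")

```text
time: 18.5
position: [0.5151, 0.1174, 0.3204]
tcp_rot: [-0.0, 0.989, -0.145, 0.0]
force: [-0.9, 0.0, -1.2]
width: 0.018
```

Request:
drive_tool(plan="0 0 -0.0007 0 0 0 0")

```text
time: 18.62
position: [0.515, 0.1175, 0.3197]
tcp_rot: [0.0, 0.989, -0.145, 0.0]
force: [-0.4, 0.2, -1.7]
width: 0.0178
```

Request:
drive_tool(plan="0 0 -0.0007 0 0 0 0")

```text
time: 18.75
position: [0.515, 0.1175, 0.3191]
tcp_rot: [0.0, 0.989, -0.145, 0.0]
force: [-0.8, -0.3, 5.5]
width: 0.0173
```

Request:
drive_tool(plan="0 0 -0.0006 0 0 0 0")

```text
time: 18.88
position: [0.5152, 0.1176, 0.319]
tcp_rot: [0.0, 0.989, -0.145, 0.0]
force: [-2.1, -0.7, 8.9]
width: 0.0178
```

Floor reached at the predicted height (8–11 N). I'll ease off, open, and check.

Request:
drive_tool(plan="0 0 0.0008 0 0 0 0;0 0 0 0 0 0 0;0 0 0 0 0 0 0.022;0 0 0 0 0 0 0.03;0 0 0 0 0 0 0.045;0 0 0 0 0 0 0.06;0 0 0 0 0 0 0.06;0 0 0 0 0 0 0.06;0 0 0 0 0 0 0.06")

```text
time: 20.0
position: [0.515, 0.1175, 0.3192]
tcp_rot: [0.0, 0.989, -0.145, 0.0]
force: [0.4, -0.2, 0.1]
width: 0.0602
```

Run:
```python
from h import *
o=status.get_obs(); print(o["position"],o["force"],o["width"])
s=Cam("scene"); crop(s.im,270,80,350,215,4,"pics/s8.png")
w=Cam("wrist"); cv2.imwrite("pics/w9.png",w.im)
```

```text
[0.51498637 0.11747244 0.31922054] [ 0.43603415 -0.17414927  0.1265352 ] 0.06016335338774185
```

View pics/s8.png

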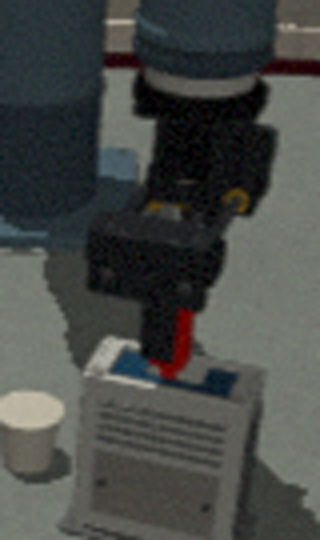

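View pics/w9.png

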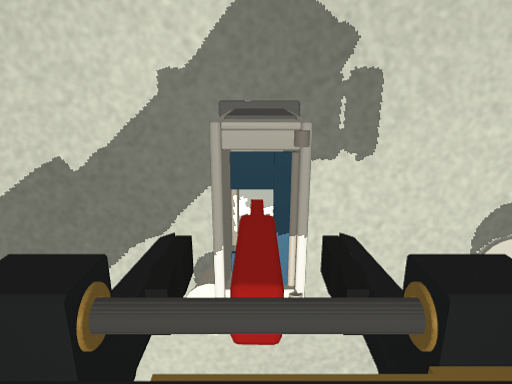

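The flap is level and shut round the neck, and the fingers are clear on both sides of the handle. Retreating.

Request:
drive_tool(plan="0 0 0.01 0 0 0 0.07;0 0 0.02 0 0 0 0.07;0 0 0.03 0 0 0 0.07;0 0 0.03 0 0 0 0.07;0 0 0.03 0 0 0 0.07;-0.01 -0.05 0.01 0 0 0 0.07;-0.01 -0.05 0 0 0 0 0.07;0 0 0 0 0 0 0.07;0 0 0 0 0 0 0.07")

```text
time: 21.22
position: [0.495, 0.018, 0.4498]
tcp_rot: [-0.0, 0.989, -0.145, 0.0]
force: [1.0, 0.3, -0.1]
width: 0.07
```

Run:
```python
from h import *
o=status.get_obs(); print(o["time"],o["position"],o["force"],o["width"])
s=Cam("scene"); a=cv2.resize(s.im[90:230,270:350],None,fx=4,fy=4,interpolation=2)
w=Cam("wrist"); b=cv2.resize(w.im[0:200,180:340],(448,560),interpolation=2)
cv2.imwrite("pics/f.png",np.hstack([a,b])); cv2.imwrite("pics/fs.png",s.im)
# tilt of handle vs vertical plane at y-z; face offset 9mm
p0=(.515+.0086,.1175-.0026)
hsv=cv2.cvtColor(s.im,cv2.COLOR_BGR2HSV); m=cv2.inRange(hsv,(0,150,60),(6,255,255))|cv2.inRange(hsv,(174,150,60),(180,255,255))
for y in range(100,190,4):
    xs=np.where(m[y,280:345])[0]
    if len(xs): 
        print(y,xs.min()+280,xs.max()+280,np.round(vplane(s,(xs.mean()+280,y),p0,-16.7),4))
```

```text
21.225 [0.49500314 0.01802223 0.4497985 ] [ 0.95552646  0.25048981 -0.0652472 ] 0.0700058174786728
144 312 312 [-0.0047  0.2063]
148 309 318 [0.     0.1963]
152 309 318 [0.001  0.1854]
156 309 318 [0.0021 0.1744]
160 308 318 [0.0019 0.163 ]
164 308 317 [0.0016 0.1514]
168 308 316 [0.0014 0.1396]
172 310 314 [0.0025 0.1279]
```

View pics/f.png

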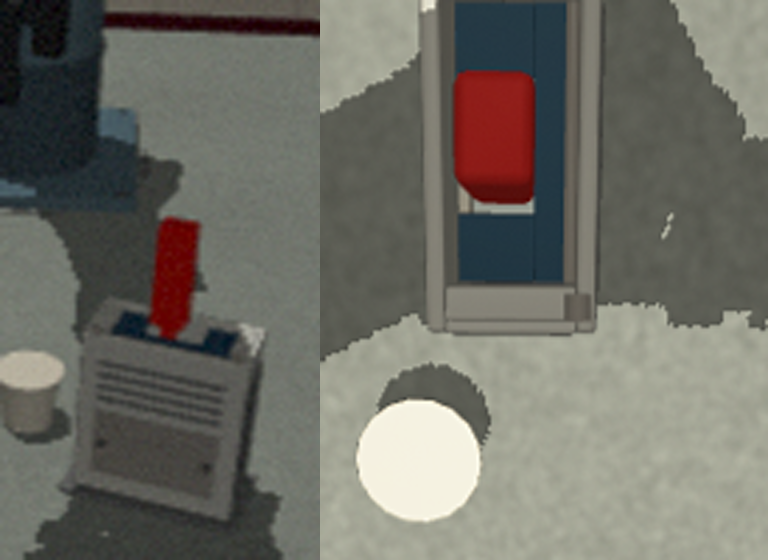

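View pics/fs.png

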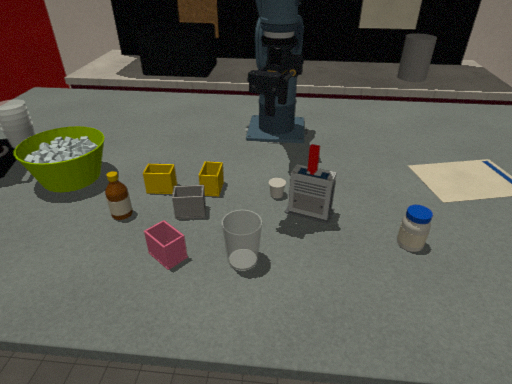

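Run:
```python
from rig import manip
print(manip.finish_job())
```

```text
the job is handed in; nothing more can be done
None
```

The ice scoop is in its holder, standing on the liner's floor with the flap shut round its neck. I handed the job in at about 21 s; the hand-in gives no verdict.

**What I did:**
- I gripped the handle across its 18 mm sides and lifted it clear of the rinse stand.
- Looking through the flap's slot with the wrist camera, I found the liner's mouth about 3–4 mm to −y of the throat's axis.
- I pushed the flap open with about 8–9 N of push. The blade then went into the mouth on the first try, so no sideways search was needed.
- The flap's sideways force dropped away about 5 mm before home. The scoop touched the floor at the expected height with about 11 N at most, and I eased off, let go and backed away.

**Last checks:**
- **Scoop:** the handle top is at about 0.20 m, which fits fully home. The handle's sideways drift in the scene view is about 2 mm over 70 mm, or about 0.03 rad. I did not measure its tilt in the other direction.
- **Flap:** it lies level round the neck in the wrist view.
- **Robot:** the gripper is open and well clear, with the force reading near zero.
- **Other things:** the stand and the bystanders look unmoved in the scene picture, but I did not measure them again.

**One disagreement:** the mouth and flap edges put the holder's centre 1–2 mm further to −x than the outer rim did. I aimed between the two, and it fitted.

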